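Wind in the checking fixture and hold the square in its corner

TASK

Turn the hand crank clockwise until the sliding upright has been wound all the way forward to its stop. Then pick up the engineer's square and press it into the corner between the upright's face and the ground plate, stock flat on the plate and the back of the blade flush against the face, and finish while still gripping it and pressing it against both. Do not tip the square over and leave the gauge blocks, the jar and the screwdriver where they are.

Things in the scene. Friction and masses are not known exactly. Their poses are not given: they have to be found in the camera images.
- fixture: Grey checking fixture bolted to the bench; it does not move. Origin at bench level, z up, long axis y. Base 150 mm in x, y = -150 to +250 mm, 12 mm high. Bright steel ground plate on it, 120 mm (x) by y = -150 to +130 mm, flat top 30 mm above the bench. A gearbox (110 x 110 mm, 60 mm high) with the hand crank on top is centred at y = +190 mm.
- upright: Sliding upright (angle plate), blue, with a bright vertical face looking to the fixture's -y; 90 mm wide (x), 14 mm thick, top 120 mm above the ground plate. Origin in the plane of the face, mid width, at bench level; axes as the fixture's. The crank slides it along the plate towards -y; pushing on it does not (self-locking screw).
- corner (a point): The inner corner: foot of the upright's face, mid width, at the level of the ground plate's top. Axes as the upright's; y points into the upright, z up. Travels with the upright: at fixture y = +36 mm with the upright fully back, -20 mm fully forward at its stop.
- crank (a joint): Hand crank angle, rad, growing clockwise seen from above, 0 to 14.0 (stop, upright fully forward); winds the upright forward 4 mm per rad (25 mm a turn); it starts one and a half to two turns short of that. At 0 the crank arm points to the fixture's +x. Turning takes about 3 N at the knob; it stays where it is left.
- crank_axis (a point): On the crank's vertical axis at the level of the arm's top, 85 mm above the bench. The arm is 45 mm from axis to knob.
- crank_grip (a point): On the axis of the red crank knob, 110 mm above the bench. The knob is an upright cylinder, 22 mm diameter, 45 mm tall, from the arm's top to 130 mm above the bench, 45 mm from crank_axis. It spins freely on its pin, so a gripper holding it need not turn.
- square: Loose steel engineer's square, an L, about 0.5 kg, standing on its stock. Origin at the outer heel: underside, mid thickness, in the plane of the blade's back edge. Stock dark: 18 mm thick (x), y = 0 to -110 mm, 22 mm high. Blade bright: 6 mm thick (x), y = 0 to -36 mm, top at z = 150 mm; pinch it across x from above. Seated: axes parallel to the upright's, origin on the corner line.
- gauge_block_a: Bystander: steel gauge block 35 x 9 x 30 mm standing on the bench. Origin under its centre.
- gauge_block_b: Bystander: paler gauge block 35 x 15 x 30 mm. Origin under its centre.
- sample_jar: Bystander: jar 52 mm across, 70 mm tall, yellow cap. Origin under its centre.
- screwdriver: Bystander: screwdriver with green handle, 160 mm long, lying along its x. Origin on the bench under its middle.
Things that resemble listed ones, but are neither listed nor needed, are in the scene too. Leave any purple or turquoise look-alike of the square alone.

How it is judged:
By the outcome, as a careful person would: the job done as asked, in the order asked, and still so for the second after the job is handed in, while the arm keeps its last pose, push and grip.
It also fails if it takes over 72 s, if anything falls off the work surface, if the arm or the gripper's body presses on something with over 40 N, if the wrist force passes 120 N, or if a joint passes its speed limit or range.

ROBOT

A 6-joint arm with a two-finger parallel gripper is mounted at the origin on the work surface. World frame = base frame: x ahead of the robot, y to its left, z up, the work surface at z = 0. Lengths are in m, angles in rad, forces in N, time in s.
With the tool pointing down it reaches from about 0.275 to 0.85 m from the base axis. Payload 19 kg.
Tool frame: the origin (TCP) lies at the centre of the arm's flange, where the gripper is bolted on; the fingertips stand 173 mm ahead of it and the grasp point (between the pads) lies 155 mm ahead of it; z points along the fingers, y is the line along which they close (so a half turn about z gives the same grasp; the last joint's range is limited). The gripper opens to 85 mm and grips with 20 to 120 N. Pads are 22 mm wide; open, the fingers measure 114 mm over their backs; the gripper's body (76 mm by 85 mm) begins 54 mm behind the grasp point. The pads swing forward as they close: fully open they stand 13 mm farther back than shut.
Start: joints at [-0.134, 0.15, 1.437, -0, 1.554, -0.134], TCP at [0.575, -0, 0.405] pointing down, gripper open.
Joint ranges: [-2.8, 2.8], [-0.68, 2.1], [0.12, 2.68], [-1.39, 4.53], [0.16, 2.79], [-2.81, 2.81]. Speed limits (rad/s): [1.89, 1.89, 2.22, 3.01, 3.01, 3.01].

INTERFACE

Orientations are given as a 3x3 rotation matrix whose columns are the frame's x, y, z axes.
In Python, from workcell import robot, claw, kinematics, cams, telemetry gives the robot as it stands. Calls block until the motion is done:
- robot.move_to(position, orientation): joint-space move of the TCP to a pose.
- robot.move_l(position, rotation=None, velocity=0.15, guard=None): straight line of the TCP; rotation=None keeps the orientation; velocity is the mean speed in m/s. With guard (N) it stops when the force on the tool has changed by that much, and returns True; else False.
- robot.move_joints(angles): joint-space move.
- claw.command_gripper(opening): finger opening in m; the grip force is fixed at half the most; returns when the fingers have stopped.
- robot.sleep(seconds).
- kinematics.inverse_kinematics(position, orientation): joint angles nearest the present ones, or None.
- cams.grab_frame(name): name is "scene" or "side" or "wrist"; returns the picture (384x512x3 uint8, red, green, blue); there is no depth.
- cams.camera_model(name): a dict with "mtx" (3x3 intrinsics, pixels), "distortion" ([k1, k2, p1, p2, k3] as OpenCV has them; the pictures are not rectified), "rvec" (rotation vector, rad) and "tvec" (3), from world to camera coordinates, as OpenCV has them. Camera axes: x right, y down, z forward; pixel columns grow to the right and rows downward; lengths in m; the calibration is good to about 2 mm. A picture is of the moment at which its call begins: read the wrist's pose just before it. camera_model takes no time and is no camera call; for the wrist camera it gives the pose at the moment of the call.
A pose or a line that the arm cannot do raises robot.Unreachable and nothing moves.
- robot.hand_in(): hands the job in; it is judged then, once.
Trained networks look in the newest picture that a camera, given by its name, has taken for a name from the list of things; names that differ only in an ending like _2 or _b are one class to them, and where a whole thing is asked for, a point or a joint stands for the part that bears it (a point fixed in the world has none). Each returns a list of dicts, best first, with "score" (0 to 1); they miss things now and then, are a little off and sometimes report something else, mostly with a low value. They report only what shows in the picture. A call takes as long as a camera call. They do not tell look-alikes from the thing itself.
- cams.recognise(camera, query): "extent" ([left, top, right, bottom] in pixels, round what is visible of it).
- cams.tip_of(camera, query): "centre" ([column, row] in pixels: a listed point, or the origin of a listed thing).
Readings, each from a call of its own:
- telemetry.read_time_s(): time.
- telemetry.read_joint_pos(): joint angles.
- telemetry.read_joint_vel(): joint speeds.
- telemetry.read_joint_torque(): joint torques, N m.
- telemetry.read_tool_pos(): TCP position.
- telemetry.read_orientation(): TCP orientation.
- telemetry.read_ft_force(): force on the tool from outside, world axes, zero at the start.
- telemetry.read_wrist_torque(): the same for the moment, N m.
- telemetry.read_grip_width(): finger opening in m.
- telemetry.read_finger_force(): force on a finger pad.
Only numpy, scipy, OpenCV 4.12 (cv2) and the standard library are available. Lean on these libraries where they do the work, as an engineer would, in place of code of your own. Each camera call takes 0.05 s, during which the arm holds its last target. There are 200 camera calls.

## Working session

There is one attempt and no reset: what is moved stays moved. The work goes in short steps, each a Python script; the robot and the scene stay as the last script left them, time stands still between calls to the robot, and variables do not carry over. Pictures are saved under pics/ and viewed, at most 10 in all, crops included, and the job is handed in when it is done.

```bash
mkdir -p pics; ls; python3 - <<'E'
from workcell import robot, claw, kinematics, cams, telemetry
import cv2,numpy as np
for c in ("scene","side"):
    f=cams.grab_frame(c); cv2.imwrite(f"pics/{c}0.png",f[:,:,::-1])
    m=cams.camera_model(c); R=cv2.Rodrigues(np.array(m["rvec"]))[0]
    print(c,"cam at",(-R.T@np.array(m["tvec"]).ravel()).round(3),"fwd",R[2].round(2))
    for q in ("square","upright","fixture","crank"):
        print(q,[(np.round(d["extent"]),round(d["score"],2)) for d in cams.recognise(c,q)][:3])
    for q in ("square","corner","crank_axis","crank_grip","fixture","upright"):
        print("tip",q,[(np.round(d["centre"],1),round(d["score"],2)) for d in cams.tip_of(c,q)][:3])
E
```

```text
pics
scene cam at [0.966 0.522 0.797] fwd [-0.4  -0.53 -0.75]
square [(array([327., 236., 374., 295.]), 0.92), (array([281., 243., 292., 293.]), 0.69), (array([360., 182., 380., 256.]), 0.69)]
upright [(array([231., 134., 270., 180.]), 0.73)]
fixture [(array([196., 122., 318., 229.]), 0.93), (array([233., 136., 271., 180.]), 0.47)]
crank [(array([199., 124., 226., 141.]), 0.69)]
tip square [(array([361.1, 218.1]), 0.78), (array([331.6, 267.3]), 0.75), (array([285.6, 288.5]), 0.61)]
tip corner [(array([256.7, 174.6]), 0.72), (array([261.8, 186. ]), 0.72)]
tip crank_axis [(array([218.1, 129.2]), 0.86)]
tip crank_grip [(array([206.3, 129.3]), 0.56)]
tip fixture [(array([262.7, 185.9]), 0.78), (array([219.6, 129.9]), 0.41)]
tip upright [(array([256.7, 183.3]), 0.86)]
side cam at [ 0.509 -0.642  0.536] fwd [ 0.07  0.84 -0.54]
square [(array([241., 118., 256., 170.]), 0.6), (array([274., 132., 301., 186.]), 0.59), (array([186., 128., 219., 181.]), 0.57)]
upright []
fixture [(array([210., 187., 304., 348.]), 0.63)]
crank [(array([241., 259., 286., 294.]), 0.78)]
tip square [(array([192.5, 179.5]), 0.92), (array([255.3, 170.5]), 0.58), (array([294.9, 171.8]), 0.56)]
tip corner [(array([243.1, 239.8]), 0.59)]
tip crank_axis [(array([249.6, 276.2]), 0.86)]
tip crank_grip [(array([275.3, 270.6]), 0.62)]
tip fixture [(array([244.1, 238.3]), 0.87)]
tip upright [(array([245.1, 245. ]), 0.62)]
```

```bash
python3 - <<'E'
import cv2
a=cv2.imread("pics/scene0.png")[100:320,170:420]; b=cv2.imread("pics/side0.png")[90:360,150:350]
cv2.imwrite("pics/sc_crop.png",cv2.resize(a,None,fx=3,fy=2.7,interpolation=cv2.INTER_CUBIC)[:,:]);cv2.imwrite("pics/sd_crop.png",cv2.resize(b,None,fx=2.2,fy=2.2,interpolation=cv2.INTER_CUBIC))
E
```

```text
(no output)
```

View pics/sc_crop.png

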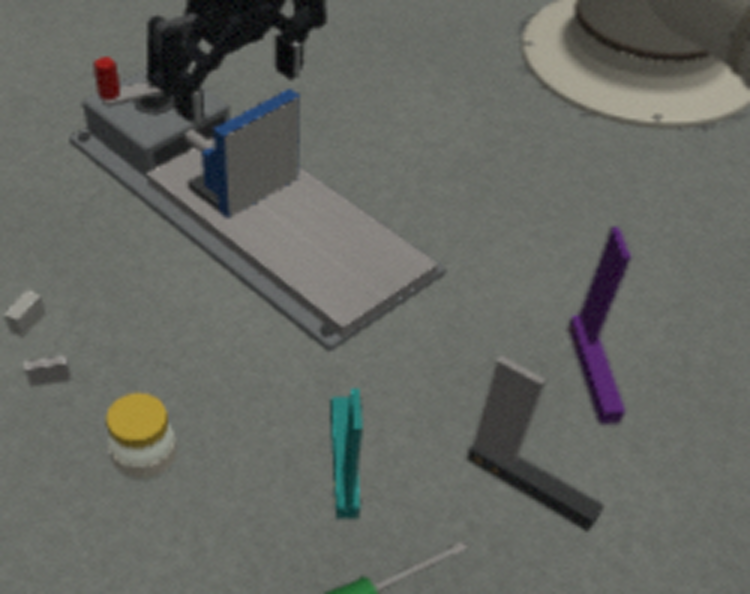

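View pics/sd_crop.png

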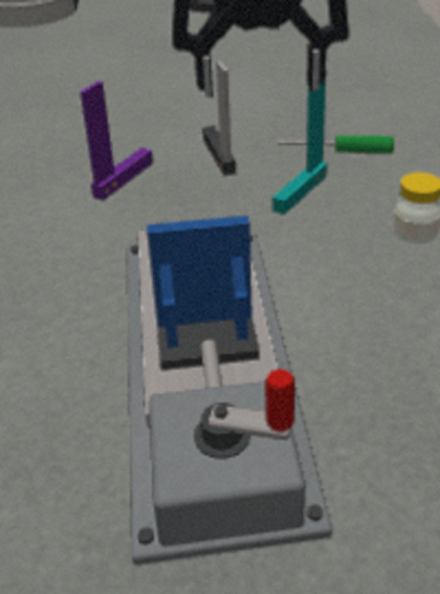

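The scene view shows the grey square in front: heel about (327,269), stock running to about (368,290). The purple one is at (361,218) and the turquoise one at (286,289). In the side view the crank knob is at (277,271), pointing to world +x, and the square's heel is at (255,167). I'll do a coarse fit next.

```bash
cat > h.py <<'E'
from workcell import robot, claw, kinematics, cams, telemetry
import cv2,numpy as np
from scipy.optimize import least_squares
def proj(m,P):
    return cv2.projectPoints(np.asarray(P,float).reshape(-1,1,3),np.array(m["rvec"],float),np.array(m["tvec"],float),np.array(m["mtx"],float),np.array(m["distortion"],float))[0].reshape(-1,2)
def ray(m,px):
    u=cv2.undistortPoints(np.array([[px]],float),np.array(m["mtx"]),np.array(m["distortion"]))[0,0]
    R=cv2.Rodrigues(np.array(m["rvec"],float))[0]; t=np.array(m["tvec"],float).ravel()
    return -R.T@t, R.T@np.array([u[0],u[1],1.])
def atz(m,px,z):
    o,d=ray(m,px); return o+d*(z-o[2])/d[2]
def xf(p,L):  # p = x,y,yaw ; local -> world (bench)
    c,s=np.cos(p[2]),np.sin(p[2]); L=np.atleast_2d(L)
    return np.c_[p[0]+c*L[:,0]-s*L[:,1],p[1]+s*L[:,0]+c*L[:,1],L[:,2]]
def down(yaw): # tool down, finger closing line (tool y) along world direction yaw
    y=np.array([np.cos(yaw),np.sin(yaw),0]); z=np.array([0,0,-1.]); return np.c_[np.cross(y,z),y,z]
E
python3 - <<'E'
from h import *
S,D=cams.camera_model("scene"),cams.camera_model("side")
W=cams.camera_model("wrist"); o,d=ray(W,(256,192)); print("wrist cam",o.round(3),d.round(3), telemetry.read_tool_pos(), np.round(telemetry.read_orientation(),2).tolist())
for n,z,a,b in [("axis",.085,(218.1,129.2),(249.6,276.2)),("grip",.110,(206.3,129.3),(275.3,270.6)),("fix",0,(262.7,185.9),(244.1,238.3)),("upr",0,(256.7,183.3),(245.1,245)),("corner",.03,(256.7,174.6),(243.1,239.8)),("square",0,(331.6,267.3),(255.3,170.5))]:
    print(n,atz(S,a,z).round(4),atz(D,b,z).round(4))
# fixture corners clicked in scene: base corner near (crop 333,348), plate corners
c=lambda u,v:(170+u/3,100+v/2.7)
print("plate -y corners",atz(S,c(440,267),.03).round(4),atz(S,c(342,333),.03).round(4))
print("stock far end top",atz(S,c(602,505),.022).round(4),atz(S,c(580,524),.022).round(4),"heel",atz(S,c(470,452),.022).round(4),"bladetop",atz(S,c(500,358),.15).round(4),atz(S,c(543,380),.15).round(4))
E
```

```text
wrist cam [0.574 0.085 0.374] [ 0.001 -0.319 -0.948] [ 5.74997327e-01 -4.31566504e-05  4.04705623e-01] [[0.0, 1.0, -0.0], [1.0, -0.0, -0.0], [-0.0, -0.0, -1.0]]
axis [ 0.5208 -0.2333  0.085 ] [ 0.5183 -0.2186  0.085 ]
grip [ 0.5633 -0.2285  0.11  ] [ 0.5592 -0.2351  0.11  ]
fix [ 0.5141 -0.029   0.    ] [ 0.5153 -0.0251  0.    ]
upr [ 0.5212 -0.048   0.    ] [ 0.5163 -0.0473  0.    ]
corner [ 0.5168 -0.0529  0.03  ] [ 0.5126 -0.0641  0.03  ]
square [0.5526 0.2818 0.    ] [0.5639 0.2698 0.    ]
plate -y corners [0.448  0.1206 0.03  ] [0.5704 0.1258 0.03  ]
stock far end top [0.532  0.3798 0.022 ] [0.558  0.3806 0.022 ] heel [0.5732 0.2813 0.022 ] bladetop [0.562  0.2762 0.15  ] [0.554  0.3092 0.15  ]
```

```bash
python3 - <<'E'
from h import *
R=np.array(telemetry.read_orientation())
for i,p in enumerate([(0.54,-0.16,0.42),(0.54,0.02,0.42)]):
    robot.move_to(p,R); robot.sleep(.2)
    m=cams.camera_model("wrist"); f=cams.grab_frame("wrist"); cv2.imwrite(f"pics/w{i}.png",f[:,:,::-1])
    np.save(f"w{i}.npy",m,allow_pickle=True)
    for q,z in (("crank_axis",.085),("crank_grip",.11),("corner",.03),("upright",0),("fixture",0)):
        print(q,[(np.round(d["centre"],1),round(d["score"],2),atz(m,d["centre"],z).round(4)) for d in cams.tip_of("wrist",q)][:2])
print(telemetry.read_time_s())
a=cv2.imread("pics/w0.png");b=cv2.imread("pics/w1.png")
cv2.imwrite("pics/w01.png",cv2.resize(np.hstack([a,b]),None,fx=.78,fy=.78,interpolation=cv2.INTER_AREA))
E
```

```text
crank_axis [(array([233.9, 231. ]), 0.96, array([ 0.5167, -0.2197,  0.085 ])), (array([230.4,  65.3]), 0.74, array([ 0.5168, -0.0567,  0.085 ]))]
crank_grip [(array([275.5, 257.4]), 0.72, array([ 0.5594, -0.2367,  0.11  ]))]
corner [(array([228.2,  65.9]), 0.75, array([ 0.5103, -0.0542,  0.03  ]))]
upright [(array([230.1,  67.4]), 0.69, array([ 0.51  , -0.0542,  0.    ]))]
fixture [(array([231.7,  46.1]), 0.72, array([ 0.5122, -0.0312,  0.    ]))]
crank_axis [(array([240.9, 358.2]), 0.96, array([ 0.5205, -0.2187,  0.085 ]))]
crank_grip [(array([231.8, 219.6]), 0.37, array([ 0.5166, -0.0177,  0.11  ]))]
corner [(array([231.6, 218.1]), 0.75, array([ 0.5098, -0.0506,  0.03  ])), (array([419.4, 227.8]), 0.68, array([ 0.746 , -0.0648,  0.03  ]))]
upright [(array([234.2, 208.9]), 0.58, array([ 0.5111, -0.0504,  0.    ]))]
fixture [(array([231. , 195.5]), 0.95, array([ 0.5074, -0.0318,  0.    ]))]
3.55
```

View pics/w01.png

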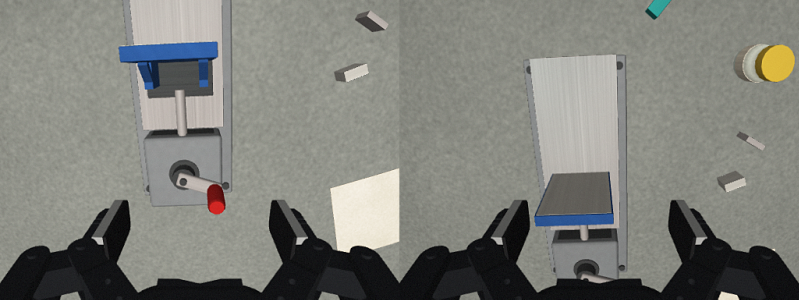

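The left view shows the crank hub at about (234,231) full-res and the knob at (276,257). The right view shows the empty plate, with its front edge at row ~75 and the upright's face. I'll refine the fixture pose by matching model edges in the wrist views.

```bash
cat >> h.py <<'E'
def edgefit(views,edges,p0,w=8,it=4):
    """views: [(model, gray)], edges: local segment pairs per view; ICP of bench pose to max-gradient points."""
    p=np.array(p0,float)
    for k in range(it):
        ww=max(3,w-2*k); obs=[]
        for (m,g),E in zip(views,edges):
            g=cv2.GaussianBlur(g,(0,0),1).astype(np.float32)
            for a,b in E:
                L=np.array(a)+np.linspace(.04,.96,40)[:,None]*(np.array(b)-np.array(a))
                q=proj(m,xf(p,L)); t=q[-1]-q[0]; n=np.array([-t[1],t[0]])/np.linalg.norm(t)
                s=np.arange(-ww-1,ww+1.01,.5)
                pts=(q[:,None]+s[None,:,None]*n).astype(np.float32)
                pr=cv2.remap(g,pts[...,0],pts[...,1],cv2.INTER_LINEAR)
                gr=np.abs(pr[:,4:]-pr[:,:-4]); j=gr.argmax(1); h,wd=g.shape
                ok=(gr.max(1)>12)&(q[:,0]>5)&(q[:,0]<wd-5)&(q[:,1]>5)&(q[:,1]<h-5)
                if ok.any(): obs.append((m,L[ok],q[ok]+s[2:-2][j[ok]][:,None]*n,n))
        f=lambda p:np.concatenate([((proj(m,xf(p,L))-o)@n) for m,L,o,n in obs])
        p=least_squares(f,p,loss="soft_l1",x_scale=[.01,.01,.01]).x
    r=f(p); return p,np.median(np.abs(r)),[(len(L),round(float(np.median((proj(m,xf(p,L))-o)@n)),2)) for m,L,o,n in obs]
E
python3 - <<'E'
from h import *
V=[(np.load(f"w{i}.npy",allow_pickle=True).item(),cv2.imread(f"pics/w{i}.png",0)) for i in (0,1)]
g=lambda x,y,z:(x,y,z)
gb=[((-.055,.135,.06),(.055,.135,.06)),((-.055,.245,.06),(.055,.245,.06)),((-.055,.135,.06),(-.055,.245,.06))]
E0=gb+[((-.075,-.06,.012),(-.075,.2,.012))]
E1=[((-.06,-.15,.03),(.06,-.15,.03)),((.06,-.15,.03),(.06,0,.03)),((-.06,-.15,.03),(-.06,0,.03)),((-.075,-.15,.012),(-.075,.13,.012)),((.075,-.1,.012),(.075,.0,.012))]
for v,e in (([V[1]],[E1]),([V[0]],[E0]),(V,[E0,E1])):
    p,r,d=edgefit(v,e,(.511,-.03,-np.pi+.03)); print(p.round(4),p[2]+np.pi,r,d)
np.save("fix.npy",p); print("axis",xf(p,(0,.19,.085)))
E
```

```text
[ 0.5098 -0.0324 -3.0967] 0.04485356907780025 0.4783957317139971 [(40, -0.05), (40, 0.48), (40, -0.53), (40, 0.45), (9, -0.51)]
[ 0.5099 -0.0307 -3.0995] 0.04207361186835845 0.5165738889676608 [(40, 0.8), (35, -0.65), (40, -0.03), (37, -0.04)]
[ 0.5097 -0.0315 -3.0978] 0.04382920430429271 0.4862365397790782 [(40, -0.02), (33, -1.01), (40, 0.0), (38, 0.0), (40, 0.97), (40, 0.46), (40, -0.54), (40, 0.46), (7, -0.52)]
axis [[ 0.51799804 -0.22135901  0.085     ]]
```

```bash
python3 - <<'E'
from h import *
p=np.load("fix.npy"); C=xf(p,(0,.19,0))[0,:2]; R=down(0); 
cur=np.array(telemetry.read_orientation()); 
if cur[:,1]@R[:,1]<0: R=down(np.pi)
a=-0.354; k=C+.045*np.array([np.cos(a),np.sin(a)])
robot.move_to((*k,.36),R); print("f0",np.round(telemetry.read_ft_force(),1))
print(robot.move_l((*k,.269),velocity=.1,guard=8)); claw.command_gripper(0.0)
print(telemetry.read_grip_width(),telemetry.read_finger_force(),np.round(telemetry.read_ft_force(),1),telemetry.read_tool_pos())
for i in range(5):
    a-=.25; k=C+.045*np.array([np.cos(a),np.sin(a)]); robot.move_l((*k,.269),velocity=.08)
    F=np.array(telemetry.read_ft_force()); e=np.array([np.cos(a),np.sin(a)]); t=np.array([e[1],-e[0]])
    print(round(a,2),"rad %.1f tan %.1f z %.1f"%(F[:2]@e,F[:2]@t,F[2]))
print(telemetry.read_time_s(),a,telemetry.read_grip_width())
f=cams.grab_frame("wrist");cv2.imwrite("pics/w2.png",f[:,:,::-1])
E
```

```text
f0 [-0.2  0.   0.2]
False
0.020151136408579302 59.2645852259011 [ 4.3 -1.1  3. ] [ 0.56047082 -0.23704067  0.26941967]
-0.6 rad 7.5 tan 3.1 z 2.7
-0.85 rad 9.3 tan 3.3 z 2.4
-1.1 rad 10.3 tan 2.5 z 1.7
-1.35 rad 10.8 tan 3.7 z 4.4
-1.6 rad 10.8 tan 2.6 z 4.5
7.7167 -1.604 0.02029137089270751
```

View pics/w2.png

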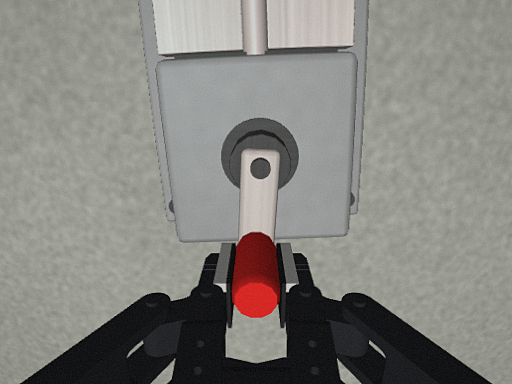

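The knob is held between the pads at about (256,275), the crank arm points straight at the gripper, and forces are low. I'll keep winding to the stop.

```bash
python3 - <<'E'
from h import *
p=np.load("fix.npy"); C=xf(p,(0,.19,0))[0,:2]; a=-1.604; n=0; mx=0
while a>-11.1:
    near=a<-10.4; a-=.08 if near else .3; k=C+.045*np.array([np.cos(a),np.sin(a)]); robot.move_l((*k,.269),velocity=.05 if near else .1)
    F=np.array(telemetry.read_ft_force()); e=np.array([np.cos(a),np.sin(a)]); t=np.array([e[1],-e[0]]); n+=1; mx=max(mx,np.linalg.norm(F))
    T=telemetry.read_tool_pos()[:2]-C
    if near or n%4==0: print(round(a,2),"act %.3f"%np.arctan2(T[1],T[0]),"rad %.1f tan %.1f z %.1f"%(F[:2]@e,F[:2]@t,F[2]))
    if F[:2]@t<-18 or F[:2]@t>18 or np.linalg.norm(F)>35: print("stop");break
print(telemetry.read_time_s(),mx,telemetry.read_grip_width())
m=cams.camera_model("wrist");f=cams.grab_frame("wrist");cv2.imwrite("pics/w3.png",f[:,:,::-1])
E
```

```text
-2.8 act -2.814 rad 3.5 tan 2.7 z 7.2
-4.0 act 2.276 rad -7.9 tan 2.4 z 2.9
-5.2 act 1.061 rad -6.6 tan 2.4 z 6.9
-6.4 act -0.144 rad 1.3 tan 2.9 z 6.3
-7.6 act -1.336 rad 7.2 tan 2.1 z 6.4
-8.8 act -2.524 rad 5.8 tan 3.3 z 11.2
-10.0 act 2.560 rad -6.6 tan 3.0 z 4.5
-10.68 act 1.882 rad -8.4 tan 3.0 z 3.3
-10.76 act 1.802 rad -8.3 tan 1.7 z 4.7
-10.84 act 1.737 rad -8.1 tan -10.3 z 10.4
-10.92 act 1.693 rad -10.0 tan -37.8 z 23.7
stop
17.2667 45.73916281720902 0.02023659181783123
```

```bash
python3 - <<'E'
from h import *
p=np.load("fix.npy"); C=xf(p,(0,.19,0))[0,:2]; a=-10.83
R=np.array(telemetry.read_orientation()).round(2)
k=C+.045*np.array([np.cos(a),np.sin(a)]); robot.move_l((*k,.269),velocity=.05); print(np.round(telemetry.read_ft_force(),1))
claw.command_gripper(.06); robot.move_l((*k,.40),velocity=.2)
g=[]
for i,q in enumerate([(0.53,0.04,0.42),(0.54,0.33,0.45)]):
    robot.move_to(q,R); robot.sleep(.2)
    m=cams.camera_model("wrist"); f=cams.grab_frame("wrist"); cv2.imwrite(f"pics/v{i}.png",f[:,:,::-1]); np.save(f"v{i}.npy",m,allow_pickle=True); g.append(f[:,:,::-1])
    for n,z in ((("corner",.03),("upright",0)),(("square",0),))[i]:
        print(n,[(np.round(d["centre"],1),round(d["score"],2),atz(m,d["centre"],z).round(4)) for d in cams.tip_of("wrist",n)][:3])
print("corner expected at stop",xf(p,(0,-.02,.03)),telemetry.read_time_s())
cv2.imwrite("pics/v01.png",cv2.resize(np.hstack(g),None,fx=.78,fy=.78,interpolation=cv2.INTER_AREA))
E
```

```text
[-3.5 -9.5  6.7]
corner [(array([239.5, 205.1]), 0.56, array([ 0.5058, -0.0138,  0.03  ]))]
upright [(array([240.4, 193.2]), 0.57, array([ 0.5053, -0.0089,  0.    ])), (array([450.2, 192.8]), 0.29, array([ 0.7812, -0.0078,  0.    ]))]
square [(array([271.2, 189. ]), 0.92, array([0.5566, 0.277 , 0.    ])), (array([355.6, 199.4]), 0.92, array([0.6754, 0.2619, 0.    ])), (array([153.9, 213.6]), 0.67, array([0.3889, 0.2396, 0.    ]))]
corner expected at stop [[ 0.50879685 -0.01156068  0.03      ]] 21.4917
```

View pics/v01.png

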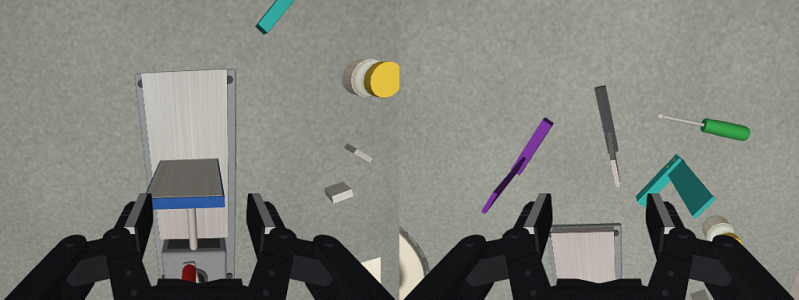

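Left: the upright has moved forward, with its top edge at row ~205. Right: the grey square's stock runs from about (258,113) to the blade end near (278,240) full-res, clear of the turquoise and purple ones. Next I'll fit the square's edges and the upright.

```bash
python3 - <<'E'
from h import *
v=[(np.load(f"v{i}.npy",allow_pickle=True).item(),cv2.imread(f"pics/v{i}.png",0)) for i in (0,1)]
E=[((.009,-.05,.022),(.009,-.11,.022)),((-.009,-.05,.022),(-.009,-.11,.022)),((.009,-.11,.022),(-.009,-.11,.022)),((.003,0,.15),(.003,-.036,.15)),((-.003,0,.15),(-.003,-.036,.15)),((.003,0,.15),(-.003,0,.15))]
for y0 in (.1,.14,.18):
    p,r,d=edgefit([v[1]],[E],(.5566,.277,-np.pi+y0),w=7,it=6); print(p.round(4),p[2]+np.pi,r,d)
np.save("sq.npy",p)
im=cv2.imread("pics/v1.png")
big=cv2.resize(im[90:270,200:340],None,fx=3.3,fy=3.3,interpolation=cv2.INTER_CUBIC)
for a,b in E:
    q=((proj(v[1][0],xf(p,[a,b]))-(200,90)+.5)*3.3).astype(int); cv2.line(big,tuple(map(int,q[0])),tuple(map(int,q[1])),(0,0,255),1)
cv2.imwrite("pics/sqfit.png",big)
fx=np.load("fix.npy")
# upright face: top front edge at z=.15, one unknown u (yaw & x from fixture)
E2=[((-.045,0,.15),(.045,0,.15)),((-.045,0,.03),(-.045,0,.15)),((.045,0,.03),(.045,0,.15))]
print("upr",edgefit([v[0]],[E2[1:]+[((-.045,.0,.03),(.045,.0,.03)),((-.045,.014,.15),(.045,.014,.15))]],(*xf(fx,(0,-.02,0))[0,:2],fx[2]),w=6), xf(fx,(0,-.02,0)))
E
```

```text
[ 0.5593  0.277  -2.934 ] 0.20764005174670963 0.4859408434253048 [(40, -0.0), (40, -0.0), (40, 0.5), (39, -0.51), (40, 0.49), (38, -0.5)]
[ 0.5594  0.277  -2.9338] 0.20777110288763234 0.49517241654775834 [(40, -0.0), (40, -0.0), (40, 0.5), (39, -0.49), (40, 0.51), (38, -0.5)]
[ 0.5593  0.277  -2.9341] 0.2075138225664661 0.4924306759776207 [(40, -0.0), (40, -0.0), (40, 0.49), (39, -0.5), (40, 0.5), (38, -0.51)]
upr (array([ 0.50876097, -0.01160133, -3.09780933]), np.float64(0.49470384058265704), [(40, -0.0), (40, -0.01), (40, 0.5), (37, -0.51)]) [[ 0.50879685 -0.01156068  0.        ]]
```

View pics/sqfit.png

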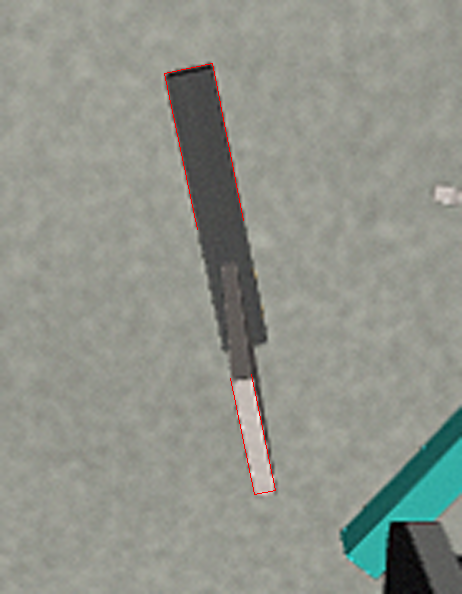

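The projected model lies right on the stock and blade edges, and the upright fits at its expected stop position. Now I'll grasp with a small opening, after checking clearance to the turquoise look-alike.

```bash
python3 - <<'E'
from h import *
S=cams.camera_model("scene"); m=np.load("v1.npy",allow_pickle=True).item()
c=lambda u,v:(170+u/3,100+v/2.7)
print("turq scene blade top",atz(S,c(355,392),.15).round(3),"stock",atz(S,c(337,398),.022).round(3),"v1 left corner",atz(m,(305,253),.15).round(3),atz(m,(305,253),.022).round(3),"v1 top",atz(m,(356,199),.022).round(3), "blade end", atz(m,(405,255),.15).round(3))
p=np.load("sq.npy"); R=down(p[2]); cur=np.array(telemetry.read_orientation())
if cur[:,1]@R[:,1]<0: R=down(p[2]+np.pi)
G=xf(p,(0,-.019,0))[0,:2]; print("grasp",G,"fingers",xf(p,[(.032,-.019,0),(-.032,-.019,0)])[:,:2].round(3),"camera side",R[:,0].round(2), kinematics.inverse_kinematics((*G,.268),R))
np.save("R.npy",R)
E
```

```text
turq scene blade top [0.662 0.235 0.15 ] stock [0.618 0.174 0.022] v1 left corner [0.584 0.262 0.15 ] [0.605 0.189 0.022] v1 top [0.669 0.27  0.022] blade end [0.682 0.259 0.15 ]
grasp [0.55542776 0.29559259] fingers [[0.524 0.289]
 [0.587 0.302]] camera side [-0.21  0.98  0.  ] [ 3.66698408e-01  3.39007831e-01  1.48614866e+00 -4.44089210e-16
  1.31643616e+00  1.59184586e-01]
```

The turquoise one is more than 60 mm away, so I can grasp.

```bash
python3 - <<'E'
from h import *
p=np.load("sq.npy"); R=np.load("R.npy"); G=xf(p,(0,-.019,0))[0,:2]
claw.command_gripper(.04); robot.move_to((*G,.36),R)
print(robot.move_l((*G,.265),velocity=.1,guard=6)); claw.command_gripper(0.0); robot.sleep(.2)
print("grip",telemetry.read_grip_width(),telemetry.read_finger_force(),np.round(telemetry.read_ft_force(),1),telemetry.read_tool_pos())
robot.move_l((*G,.325),velocity=.1); robot.sleep(.2)
print("lift",telemetry.read_grip_width(),np.round(telemetry.read_ft_force(),1),np.round(telemetry.read_wrist_torque(),2))
# above plate, heel 20 mm short of face, square aligned
f=np.load("fix.npy"); Rf=down(f[2]); 
if Rf[:,1]@R[:,1]<0: Rf=down(f[2]+np.pi)
T=xf(f,(0,-.02-.019-.020,0))[0,:2]
robot.move_l((*T,.325),Rf,velocity=.15); robot.sleep(.3); np.save("Rf.npy",Rf)
print(telemetry.read_tool_pos(),np.round(telemetry.read_ft_force(),1),telemetry.read_time_s())
g=[cams.grab_frame(c)[:,:,::-1] for c in ("scene","side")]
cv2.imwrite("pics/carry.png",np.hstack([cv2.resize(g[0][100:300,170:370],None,fx=2,fy=2),cv2.resize(g[1][120:320,170:370],None,fx=2,fy=2)]))
E
```

```text
False
grip 0.005341995100847807 59.74957466125488 [ 1.2 -0.8  5.6] [0.55558623 0.29558754 0.26548685]
lift 0.005402829500999298 [-0.6  0.2 -5. ] [-0.09 -0.04 -0.04]
[0.50710675 0.02756098 0.32496428] [ 0.2  0.6 -5.1] 27.2167
```

View pics/carry.png

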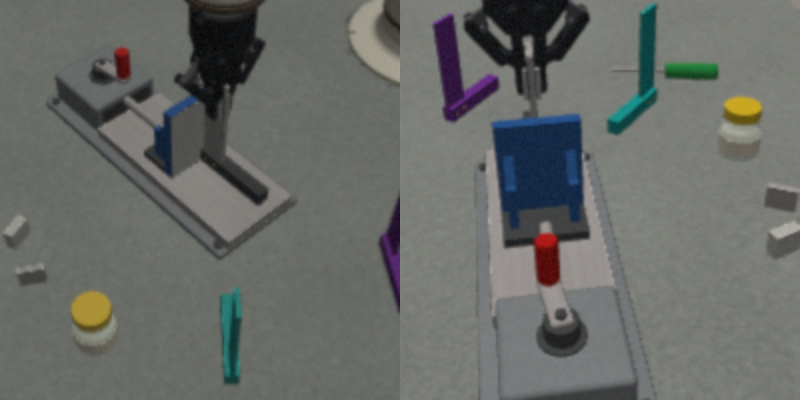

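The square is held upright over the plate, with its heel about 20 mm from the face and the crank at its stop. Next I'll seat it.

```bash
python3 - <<'E'
from h import *
f=np.load("fix.npy"); fy=np.array([-np.sin(f[2]),np.cos(f[2])])
def rep(s): 
    F=np.array(telemetry.read_ft_force()); T=np.array(telemetry.read_tool_pos()); L=T[:2]-f[:2]
    print(s,"y_f %.4f x_f %.4f z %.4f"%(L@fy,L@[np.cos(f[2]),np.sin(f[2])],T[2]),"Fy %.1f Fz %.1f"%(F[:2]@fy,F[2]),"M",np.round(telemetry.read_wrist_torque(),2),"w %.4f"%telemetry.read_grip_width(), telemetry.read_time_s())
T=np.array(telemetry.read_tool_pos())
robot.move_l((T[0],T[1],.302),velocity=.08); hit=robot.move_l((T[0],T[1],.290),velocity=.015,guard=6); robot.sleep(.2); rep(("plate",hit))
z=telemetry.read_tool_pos()[2]
e=T[:2]+fy*.016; robot.move_l((*e,z),velocity=.03); rep("slide")
e2=T[:2]+fy*.026; hit=robot.move_l((*e2,z),velocity=.01,guard=10); robot.sleep(.2); rep(("face",hit))
E
```

```text
('plate', True) y_f -0.0589 x_f -0.0001 z 0.2955 Fy 0.8 Fz 5.9 M [-0.16 -0.08  0.06] w 0.0055 28.4833
slide y_f -0.0435 x_f -0.0003 z 0.2965 Fy -6.8 Fz 8.7 M [1.51 0.2  0.01] w 0.0053 29.1667
('face', True) y_f -0.0397 x_f -0.0003 z 0.2966 Fy -4.9 Fz 6.3 M [ 1.09  0.12 -0.04] w 0.0054 29.9417
```

```bash
python3 - <<'E'
from h import *
g=cams.grab_frame("scene")[:,:,::-1]; w=cams.grab_frame("wrist")[:,:,::-1]
cv2.imwrite("pics/seat.png",np.hstack([cv2.resize(g[130:230,220:320],(400,400),interpolation=cv2.INTER_CUBIC),cv2.resize(w[100:350,140:390],(400,400),interpolation=cv2.INTER_CUBIC)]))
E
```

```text
(no output)
```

View pics/seat.png

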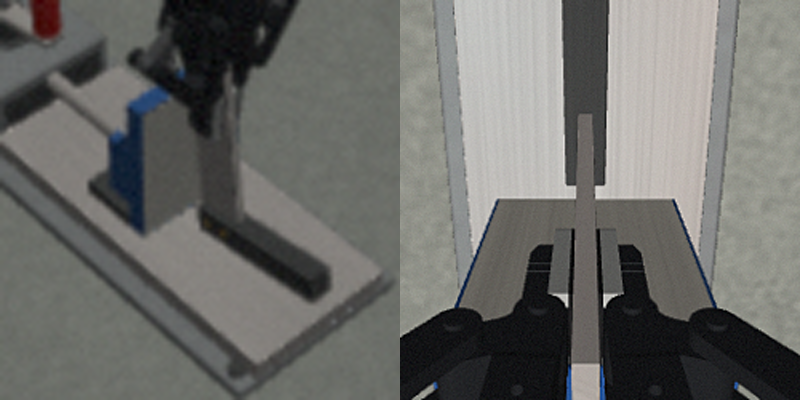

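In the left view the blade's top is at the face but the heel, near (200,222), stands a few mm off. Friction from sliding tilted the square slightly in the grip. I'll drag it backwards under load, which should turn it back flat, and measure the tilt. Then I'll approach just clear of the plate.

```bash
cat >> h.py <<'E'
f=np.load("fix.npy"); fy=np.array([-np.sin(f[2]),np.cos(f[2])]); fxv=np.array([np.cos(f[2]),np.sin(f[2])])
def rep(s):
    F=np.array(telemetry.read_ft_force()); T=np.array(telemetry.read_tool_pos()); L=T[:2]-f[:2]
    print(s,"y_f %.4f x_f %.4f z %.4f"%(L@fy,L@fxv,T[2]),"Fy %.1f Fz %.1f"%(F[:2]@fy,F[2]),"M",np.round(telemetry.read_wrist_torque(),2),"t",telemetry.read_time_s())
def tilt(name):
    """pitch of held square about the grip (rad, + = top toward the face) from the stock's far top edge in the wrist view"""
    T=np.array(telemetry.read_tool_pos()); m=cams.camera_model("wrist"); im=cams.grab_frame("wrist"); cv2.imwrite(name,im[:,:,::-1])
    g=cv2.GaussianBlur(cv2.cvtColor(im,cv2.COLOR_RGB2GRAY),(0,0),1).astype(np.float32); L=T[:2]-f[:2]
    gy=cv2.Sobel(g,cv2.CV_32F,0,1); gx=cv2.Sobel(g,cv2.CV_32F,1,0); best=[]
    for a in np.arange(-.1,.1001,.004):
        c,s=np.cos(a),np.sin(a)
        q=np.array([(x,-.11,.022) for x in np.linspace(-.008,.008,15)])-(0,-.019,.1105)
        P=np.c_[q[:,0]+L@fxv, c*q[:,1]+s*q[:,2]+L@fy, -s*q[:,1]+c*q[:,2]+T[2]-.155]
        px=proj(m,xf(f,P)).astype(np.float32); best.append((cv2.remap(np.abs(gy),px[:,0],px[:,1],cv2.INTER_LINEAR).mean(),round(a,3),px.mean(0).round(0).tolist()))
    best.sort(key=lambda b:-b[0]); print("tilt",[(round(float(b[0])),float(b[1]),b[2]) for b in best[:4]])
E
python3 - <<'E'
from h import *
tilt("pics/t0.png"); T=np.array(telemetry.read_tool_pos()); Y=(T[:2]-f[:2])@fy
at=lambda y:f[:2]+fy*y
robot.move_l((*at(Y-.004),.2955),velocity=.03); rep("off")
robot.move_l((*at(-.062),.2943),velocity=.03); rep("drag")
tilt("pics/t1.png")
E
```

```text
tilt [(4, 0.1, [256.0, 62.0]), (4, 0.096, [256.0, 62.0]), (4, 0.028, [256.0, 73.0]), (4, 0.024, [256.0, 73.0])]
off y_f -0.0437 x_f -0.0003 z 0.2964 Fy 1.6 Fz 6.2 M [-0.49  0.18 -0.01] t 30.3833
drag y_f -0.0622 x_f -0.0003 z 0.2949 Fy 3.5 Fz 6.5 M [-0.89 -0.12 -0.01] t 31.1417
tilt [(200, -0.004, [257.0, 77.0]), (185, -0.008, [257.0, 78.0]), (152, -0.012, [257.0, 78.0]), (145, 0.0, [257.0, 76.0])]
```

The square is flat again (tilt ≈ 0). Now I'll raise it slightly, go forward to the face, then press down.

```bash
python3 - <<'E'
from h import *
at=lambda y:f[:2]+fy*y
robot.move_l((*at(-.062),.2975),velocity=.02); robot.sleep(.2); rep("up")
robot.move_l((*at(-.043),.2975),velocity=.04); robot.sleep(.1); rep("near")
print(robot.move_l((*at(-.035),.2975),velocity=.008,guard=7)); robot.sleep(.2); rep("face"); tilt("pics/t2.png")
Y=(np.array(telemetry.read_tool_pos())[:2]-f[:2])@fy
print(robot.move_l((*at(Y-.0003),.2925),velocity=.008,guard=10)); robot.sleep(.2); rep("down"); tilt("pics/t3.png")
E
```

```text
up y_f -0.0620 x_f 0.0001 z 0.2973 Fy -0.1 Fz -5.0 M [-0.1  -0.01 -0.  ] t 31.7
near y_f -0.0431 x_f 0.0000 z 0.2975 Fy 0.7 Fz -5.1 M [-0.16  0.   -0.06] t 32.425
True
face y_f -0.0394 x_f 0.0003 z 0.2964 Fy -1.3 Fz -5.2 M [ 0.02 -0.   -0.01] t 33.2167
tilt [(288, 0.0, [258.0, 77.0]), (257, 0.004, [258.0, 76.0]), (234, -0.004, [258.0, 78.0]), (202, 0.008, [258.0, 76.0])]
True
down y_f -0.0395 x_f 0.0001 z 0.2949 Fy 0.6 Fz 5.7 M [-0.11  0.12 -0.03] t 33.8
tilt [(298, 0.0, [258.0, 77.0]), (288, -0.004, [258.0, 77.0]), (244, -0.008, [258.0, 78.0]), (220, 0.004, [258.0, 76.0])]
```

```bash
python3 - <<'E'
from h import *
at=lambda y:f[:2]+fy*y
z=.2948
for y in (-.0392,-.0388,-.0384,-.0380,-.0376):
    robot.move_l((*at(y),z),velocity=.01); robot.sleep(.15); rep(y)
    if np.array(telemetry.read_ft_force())[:2]@fy<-14: break
for z in (.2944,.2940,.2936,.2932):
    robot.move_l((*at(y),z),velocity=.01); robot.sleep(.15); rep(z)
    if telemetry.read_ft_force()[2]>10: break
robot.sleep(.5); rep("end"); tilt("pics/t4.png")
E
```

```text
-0.0392 y_f -0.0393 x_f -0.0000 z 0.2950 Fy -3.2 Fz 2.7 M [ 0.45  0.14 -0.02] t 34.25
-0.0388 y_f -0.0391 x_f -0.0001 z 0.2950 Fy -8.3 Fz 3.8 M [ 0.98  0.14 -0.01] t 34.65
-0.0384 y_f -0.0390 x_f -0.0000 z 0.2950 Fy -11.9 Fz 3.1 M [ 1.51  0.12 -0.05] t 35.05
-0.038 y_f -0.0388 x_f -0.0000 z 0.2950 Fy -15.6 Fz 4.5 M [2.   0.15 0.02] t 35.45
0.2944 y_f -0.0388 x_f -0.0001 z 0.2950 Fy -15.0 Fz 9.1 M [ 2.08  0.53 -0.04] t 35.85
0.294 y_f -0.0389 x_f -0.0000 z 0.2949 Fy -16.4 Fz 14.5 M [ 2.1   0.83 -0.11] t 36.25
end y_f -0.0389 x_f -0.0000 z 0.2950 Fy -16.3 Fz 14.7 M [ 2.11  0.87 -0.08] t 36.75
tilt [(273, 0.008, [258.0, 77.0]), (265, 0.004, [258.0, 77.0]), (242, 0.012, [258.0, 76.0]), (201, 0.0, [258.0, 78.0])]
```

Forces are good, but the moment suggests most of the load is near the upright's top. I'll pitch the tool slightly so the heel goes in and the toe down, to make the seat flush.

```bash
python3 - <<'E'
from h import *
from scipy.spatial.transform import Rotation as Ro
Rf=np.load("Rf.npy"); g=np.array([*(f[:2]+fy*-.0380),.2940-.155])
for b in (.004,.008,.012,.016):
    Q=Ro.from_rotvec(b*np.array([*fxv,0])).as_matrix()
    robot.move_l(g+Q@np.array([0,0,.155]),Q@Rf,velocity=.005); robot.sleep(.15); rep(b)
    O=np.array(telemetry.read_orientation()); print("  tool pitch %.4f"%(-O[:,2]@np.array([*fy,0])))
    tilt(f"pics/u{int(b*1000)}.png")
    if telemetry.read_wrist_torque()[0]>3.0: break
E
```

```text
0.004 y_f -0.0398 x_f 0.0003 z 0.2949 Fy -20.2 Fz 19.9 M [ 3.26  2.07 -0.16] t 37.225
  tool pitch -0.0009
tilt [(287, -0.004, [257.0, 76.0]), (262, -0.008, [257.0, 76.0]), (251, 0.0, [257.0, 75.0]), (193, -0.012, [257.0, 77.0])]
```

```bash
python3 - <<'E'
from h import *
from scipy.spatial.transform import Rotation as Ro
Rf=np.load("Rf.npy"); O=np.array(telemetry.read_orientation())
print(np.round(telemetry.read_ft_force(),1),np.round(telemetry.read_wrist_torque(),2)); rep("")
d=Ro.from_matrix(O@Rf.T).as_rotvec(); print("rot dev in fixture x,y,z",d[:2]@fxv,d[:2]@fy,d[2])
im=cv2.imread("pics/u4.png"); s=cams.grab_frame("scene")[:,:,::-1]
cv2.imwrite("pics/fin.png",np.hstack([cv2.resize(s[130:230,220:320],(400,500),interpolation=cv2.INTER_CUBIC),cv2.resize(im[40:340,156:356],(400,500),interpolation=cv2.INTER_CUBIC)]))
E
```

```text
[-10.   18.7  19.6] [ 3.26  2.07 -0.12]
 y_f -0.0398 x_f 0.0003 z 0.2949 Fy -19.2 Fz 19.6 M [ 3.26  2.07 -0.12] t 37.275
rot dev in fixture x,y,z 0.0009071614646627383 -0.000242710496407855 0.0005073981033754102
```

View pics/fin.png

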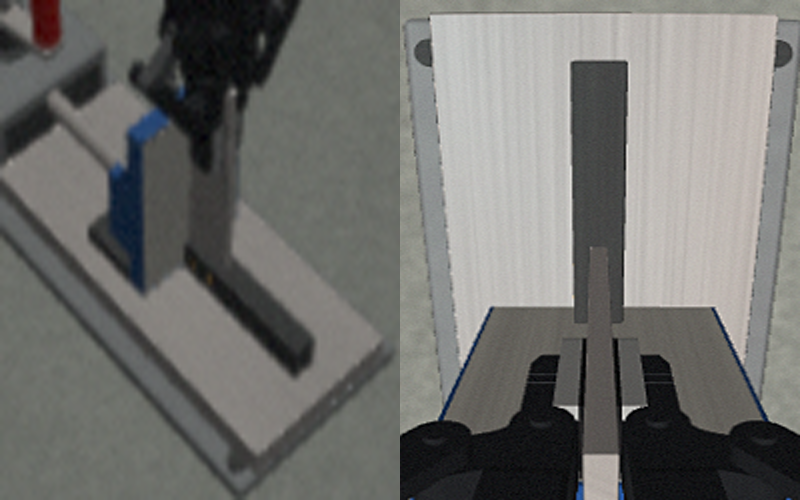

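The square sits flat with the blade on the face, and its tilt is ≈ 0. I'll relieve the small sideways load, check it's steady, and hand in.

```bash
python3 - <<'E'
from h import *
from scipy.spatial.transform import Rotation as Ro
Rf=np.load("Rf.npy"); Q=Ro.from_rotvec(.004*np.array([*fxv,0])).as_matrix()
g=np.array([*(f[:2]+fy*-.0380+fxv*.0003),.2940-.155])
robot.move_l(g+Q@np.array([0,0,.155]),Q@Rf,velocity=.005); robot.sleep(.5); rep("a"); robot.sleep(1.0); rep("b")
print(np.round(telemetry.read_ft_force(),1),telemetry.read_grip_width(),telemetry.read_finger_force()); tilt("pics/z.png")
F=np.array(telemetry.read_ft_force())
if F[:2]@fy<-8 and 6<F[2]<35: print(robot.hand_in())
E
```

```text
a y_f -0.0398 x_f 0.0004 z 0.2949 Fy -20.1 Fz 18.1 M [ 3.31  1.65 -0.12] t 38.075
b y_f -0.0398 x_f 0.0005 z 0.2949 Fy -19.1 Fz 17.7 M [ 3.31  1.63 -0.08] t 39.075
[-6.9 18.8 17.7] 0.005368196858192334 62.080968618392944
tilt [(289, -0.004, [257.0, 76.0]), (261, -0.008, [257.0, 76.0]), (252, 0.0, [257.0, 75.0]), (195, -0.012, [257.0, 77.0])]
the job is handed in; nothing more can be done
None
```

The job is handed in at about 39 s: the crank is wound to its stop, and the square is still gripped, steady, and pressed at about 19 N against the upright's face and 18 N onto the plate, with its measured tilt close to zero.

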